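# Raise the worktop lamp

### The arm

A 6-joint arm with a two-finger parallel gripper is mounted at the origin on a cart in front of the work surface, level with it; the furniture and walls round the work are solid. World frame = base frame: x ahead of the robot, y to its left, z up, the work surface at z = 0. Lengths are in m, angles in rad, forces in N, time in s.
With the tool pointing down it reaches from about 0.35 to 0.875 m from the base axis. Payload 4.2 kg.
Tool frame: the origin (TCP) lies between the finger pads; the fingertips stand 25 mm ahead of it and the grasp point (between the pads) lies 6 mm ahead of it; z points along the fingers, y is the line along which they close (so a half turn about z gives the same grasp; the last joint's range is limited). The gripper opens to 87 mm and grips with 3 to 60 N. Pads are 19 mm wide; open, the fingers measure 117 mm over their backs; the gripper's body (75 mm by 190 mm) begins 51 mm behind the grasp point.
Start: joints at [-0.943, 0.385, 0.008, 0, -1.194, -0.259], TCP at [0.225, -0.583, 0.248] pointing down, gripper open.
Joint ranges: [-3.14, 3.14], [-1.21, 2.06], [-1.07, 1.41], [-3.16, 2.05], [-2.99, -0.16], [-3.1, 3.1]. Speed limits (rad/s): [2.79, 2.79, 3.14, 3.14, 3.14, 3.14].

### API

Orientations are given as a rotation vector (axis times angle).
In Python, from station import robot, camera gives the robot as it stands. The module is installed in compiled form; this text tells all that it offers.
- The arm moves only by the tool move_arm, never from a script. Its arguments are lists of equal length, an entry for each row: "claw": the finger opening in mm, from 0 to 87; "dp": the shift along the tool's x, y, z in mm, a list of three; "yaw": the turn about the tool's z in degrees. In form: {"claw": [claw, ...], "dp": [[dx, dy, dz], ...], "yaw": [yaw, ...]}. A call has 1 to 8 rows; each row shifts and turns the commanded pose from where the row before left it, along the tool's axes as they then stand; what a row does not reach is not made up. A row lasts 1/10 s, in which the tool goes at most 50 mm and 8.59 degrees, less where a joint would pass 70% of its speed; a pose out of reach is approached as far as the arm can. A call is refused whole if a number of a shift passes 50 or a number of a turn 8.59, either way. A call with a gripper value outside its range is refused whole. The fingers move at their own pace and stop on an object; "newtons" is the grip in N (left out, the last holds). Time passes only in rows, so rows that do not move let the fingers close. It gives the time, the measured TCP pose, the force, the opening and the grip force at its end, in the units of the state.
- robot.sense(): the state, without advancing time (a new reading comes with each control period).
- camera(name): name is "scene" or "side" or "wrist"; returns a dict with "color" (400x640x3 uint8, red, green, blue), "camera_matrix" (3x3 intrinsics, pixels), "R" (3x3) and "t" (3): a world point X has camera coordinates R X + t. Camera axes: x right, y down, z forward; pixel columns grow to the right and rows downward; lengths in m; the calibration is good to about 2 mm. A picture is of the moment at which its call begins. There is no depth.
- robot.job_done(): hands the job in; it is judged then, once.
The state is a dict: "time": time; "joint_pos": joint angles; "joint_vel": joint speeds; "joint_torque": joint torques, N m; "tool_pos": TCP position; "tool_rot": TCP orientation; "ft_force": force on the tool from outside, world axes, zero at the start; "moment": the same for the moment, N m; "width": finger opening in m; "gripper_force": force on a finger pad.
Only numpy, scipy, OpenCV 4.12 (cv2) and the standard library are available. Lean on these libraries where they do the work, as an engineer would, in place of code of your own. Each camera call takes 0.05 s, during which the arm holds its last target. There are 200 camera calls.

### The job

The round-footed lamp is folded down too low to light the chopping board. Raise its arm until it stands at 60 degrees to the worktop, let go and see that it stays there. Leave the square-footed lamp as it is.

Things in the scene. Friction and masses are not known exactly. Their poses are not given: they have to be found in the camera images.
- round_lamp: The lamp to set: small, cordless, with a round aluminium foot (100 mm across, 16 mm thick) fixed to the worktop. Origin: centre of the foot's underside, z up. A post carries a friction hinge 70 mm straight above the origin; the hinge axis is the lamp's y axis (level; a knob on its +y side, 45 mm wide over all). The arm goes out from the hinge to the lamp's -x side.
- round_arm (a joint): Angle of the round-footed lamp's arm above the level, in rad: 0 = level, 1.047 = 60 degrees, 1.571 = straight up, stop at 1.75. The stiff friction hinge stays where it is left; it takes about 3 to 4 N at the head to raise the arm.
- round_head (a point): Centre of its head: a black drum on the end of the arm (an 11 x 10 mm bar), 170 mm from the hinge axis; 40 mm across, 38 mm wide along the lamp's y with flat ends: pinch it from above across these, and it turns between the fingers as it is led along its arc. A light cone, at most 36 mm thick, points down and back under the arm, 34 mm out from the centre.
- square_head (a point): Centre of the head of the other lamp, which must be left as it is. It is the same lamp but for its square foot (90 x 90 mm); its arm stands between 20 and 63 degrees above the level.

How it is judged:
At the end, for the whole second after the job is handed in: The round-footed lamp's arm stands still, by itself, at 60 degrees above the level, within 10 degrees either way (value of joint round_arm between 0.873 and 1.222 rad and velocity of joint round_arm between -0.02 and 0.02 rad/s); the robot touches nothing.
It fails at once if the square-footed lamp's head is moved by more than 20 mm (distance of square_head from where it was at the start of the episode above 0.02 m).
It also fails if it takes over 37 s, if anything falls off the work surface, if the arm or the gripper's body presses on something with over 40 N, if the wrist force passes 120 N, or if a joint passes its speed limit or range.

## Working session

There is one attempt and no reset: what is moved stays moved. The work goes in short steps, Python scripts to look and compute and a tool call to move; the robot and the scene stay as the last step left them, time stands still between calls to the robot, and variables do not carry over. Pictures are saved under pics/ and viewed, at most 10 in all, crops included, and the job is handed in when it is done.

Besides the shell and the picture viewer there is one more tool, called after "Emit:" by a JSON object that holds its "fn" and its "kwargs". move_arm: Moves the arm, as the interface text tells. Its arguments: {"type":"object","properties":{"claw":{"type":"array","items":{"type":"number"}},"dp":{"type":"array","items":{"type":"array","items":{"type":"number"}}},"yaw":{"type":"array","items":{"type":"number"}},"newtons":{"type":"number"}},"required":["claw","dp","yaw"]}

```bash
mkdir -p pics
python3 - <<'E'
from station import robot,camera
import cv2,numpy as np,pickle
s=robot.sense();print({k:np.round(v,3) for k,v in s.items()})
d={}
for n in("scene","side"):
    c=camera(n);d[n]=c;cv2.imwrite(f"pics/{n}0.png",c["color"][:,:,::-1]);print(n,c["camera_matrix"],c["R"],c["t"])
pickle.dump(d,open("d0.pkl","wb"))
E
```

```text
{'time': np.float64(0.0), 'joint_pos': array([-9.430e-01,  3.860e-01,  7.000e-03, -1.000e-03, -1.194e+00,
       -2.590e-01]), 'joint_vel': array([ 0.001,  0.   ,  0.001,  0.001, -0.   ,  0.   ]), 'joint_torque': array([-1.0000e-03, -3.9066e+01,  1.8741e+01,  4.2200e+00,  1.1000e-02,
       -0.0000e+00]), 'tool_pos': array([ 0.225, -0.582,  0.246]), 'tool_rot': array([ 5.760e-01, -3.088e+00, -3.000e-03]), 'ft_force': array([-0.191,  0.249, -0.925]), 'moment': array([0.044, 0.013, 0.047]), 'gripper_force': np.float64(0.0), 'width': np.float64(0.087)}
scene [[506.54730871   0.         320.98254784]
 [  0.         506.54730871 203.76058941]
 [  0.           0.           1.        ]] [[-0.60522591 -0.79581554  0.01947353]
 [-0.46685906  0.33502461 -0.81841379]
 [ 0.64478231 -0.50441663 -0.57429927]] [0.29493943 0.32123367 1.01351064]
side [[364.56801182   0.         319.2909616 ]
 [  0.         364.56801182 197.11312397]
 [  0.           0.           1.        ]] [[-0.88723868 -0.4613011   0.00296906]
 [-0.2347126   0.44587256 -0.86377523]
 [ 0.39713664 -0.76707168 -0.50386856]] [0.46751957 0.19465294 0.71278812]
```

View pics/scene0.png

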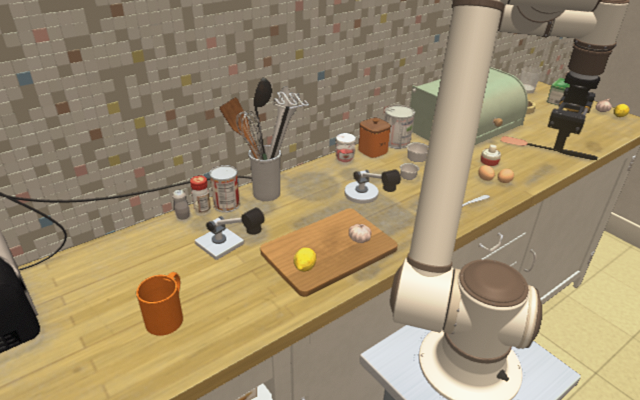

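View pics/side0.png

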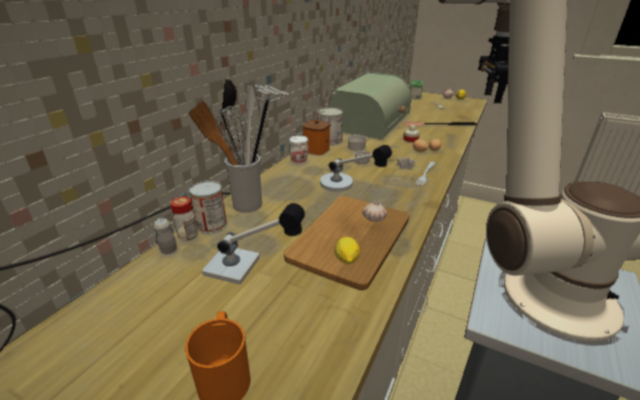

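The scene view shows the round lamp's foot near (362,191) and its head near (390,180). In the side view they are near (337,181) and (382,155). The square lamp is nearer the camera, with its head at (253,220) in the scene view. Next I'll enlarge the round lamp in both views.

```bash
cat > h.py <<'E'
import numpy as np
def ray(c,p):
    d=c["R"].T@np.linalg.solve(c["camera_matrix"],[p[0],p[1],1]);return -c["R"].T@c["t"],d/np.linalg.norm(d)
def plane(c,p,z):
    o,d=ray(c,p);return o+d*(z-o[2])/d[2]
def tri(cs,ps):
    A=0;b=0
    for c,p in zip(cs,ps):
        o,d=ray(c,p);P=np.eye(3)-np.outer(d,d);A=A+P;b=b+P@o
    X=np.linalg.solve(A,b);return X,[proj(c,X)-p for c,p in zip(cs,ps)]
def proj(c,X):
    v=c["camera_matrix"]@(c["R"]@X+c["t"]);return v[:2]/v[2]
E
python3 - <<'E'
import pickle,cv2,numpy as np
d=pickle.load(open("d0.pkl","rb"))
a=d["scene"]["color"][155:215,330:410];b=d["side"]["color"][130:205,305:405]
o=np.hstack([cv2.resize(a,(400,300),interpolation=2),cv2.resize(b,(400,300),interpolation=2)])
cv2.imwrite("pics/crop0.png",o[:,:,::-1])
E
```

```text
(no output)
```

View pics/crop0.png

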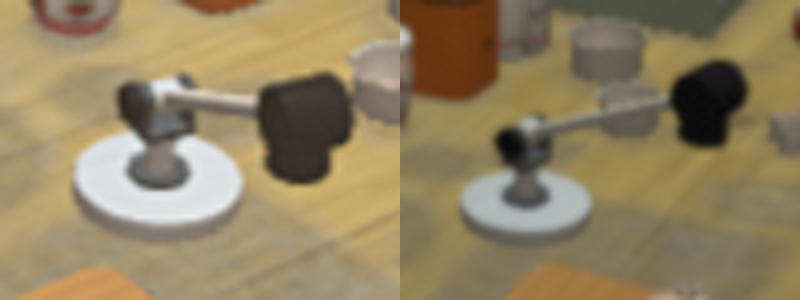

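Run:
```python
import pickle,numpy as np
from h import *
d=pickle.load(open("d0.pkl","rb"));S,D=d["scene"],d["side"]
f1=plane(S,(361.2,190.2),.016);f2=plane(D,(336.4,180),.016);print(f1,f2)
h,e=tri([S,D],[(391,177.2),(382,152.8)]);print("head",h,e)
f=(f1+f2)/2;H=f.copy();H[2]=.07
for v in(h,):
    r=v-H;print(np.linalg.norm(r),np.degrees(np.arctan2(r[2],np.hypot(*r[:2]))),np.degrees(np.arctan2(r[1],r[0])))
# square lamp head
h2,e=tri([S,D],[(253,220),(292,219)]);print("sq",h2,e)
from station import robot
from scipy.spatial.transform import Rotation as R
M=R.from_rotvec(robot.sense()["tool_rot"]).as_matrix();print(M.round(3))
```

```text
[ 0.58545291 -0.22333534  0.016     ] [ 0.58089822 -0.21567532  0.016     ]
head [ 0.44029654 -0.18833023  0.14562194] [array([0.10354283, 0.78487542]), array([-0.27772614, -0.72715215])]
0.16463590729249594 27.343776171812618 167.69141134416842
sq [0.48107172 0.19978645 0.15306319] [array([0.04371979, 0.85588741]), array([-0.32406246, -0.98798262])]
[[-0.933 -0.36  -0.001]
 [-0.36   0.933  0.002]
 [ 0.     0.002 -1.   ]]
```

Emit:
{"fn": "move_arm", "kwargs": {"claw": [87, 87, 87, 87, 87, 87, 87, 87], "dp": [[-21, 18, -3], [-21, 18, -3], [-21, 18, -3], [-21, 18, -3], [-21, 18, -3], [-21, 18, -3], [-21, 18, -3], [-21, 18, -3]], "yaw": [0, 0, 0, 0, 0, 0, 0, 0]}}

```text
time: 0.9
tool_pos: [0.3303, -0.3868, 0.2713]
tool_rot: [0.576, -3.088, -0.001]
ft_force: [0.7, 0.8, 0.8]
width: 0.0867
gripper_force: 0.0
```

Emit:
{"fn": "move_arm", "kwargs": {"claw": [87, 87, 87, 87, 87, 87, 87, 87], "dp": [[-21, 18, -1], [-21, 18, -1], [-21, 18, -1], [-21, 18, -1], [-21, 18, -1], [-21, 18, -1], [-21, 18, -1], [-21, 18, -1]], "yaw": [0, 0, 0, 0, 0, 0, 0, 0]}}

```text
time: 1.7
tool_pos: [0.435, -0.192, 0.2793]
tool_rot: [0.576, -3.088, -0.001]
ft_force: [-0.5, 0.8, 0.8]
width: 0.0872
gripper_force: 0.0
```

Emit:
{"fn": "move_arm", "kwargs": {"claw": [87, 87, 87, 87, 87, 87, 87], "dp": [[0, 0, 0], [0, 0, 0], [0, 0, 0], [0, 0, 0], [0, 0, 0], [0, 0, 0], [0, 0, 0]], "yaw": [6, 6, 6, 6, 6, 3.5, 0]}}

```text
time: 2.4
tool_pos: [0.4346, -0.1931, 0.2792]
tool_rot: [-0.338, -3.122, -0.0]
ft_force: [0.3, 0.1, -0.1]
width: 0.087
gripper_force: 0.0
```

Run:
```python
from station import robot,camera
import cv2,numpy as np,pickle
s=robot.sense();print(s["time"],s["tool_pos"],s["joint_pos"])
from scipy.spatial.transform import Rotation as R
print(R.from_rotvec(s["tool_rot"]).as_matrix().round(3))
c=camera("wrist");pickle.dump(c,open("w.pkl","wb"));cv2.imwrite("pics/w1.png",c["color"][:,:,::-1])
from h import *
for X in [(.44,-.188,.146),(.583,-.2195,.07),(.583,-.2195,.016)]:print(proj(c,np.array(X)))
print(-c["R"].T@c["t"],c["R"].round(3))
```

```text
2.4 [ 0.43463462 -0.19308669  0.2791648 ] [-7.55375544e-02  1.04073953e-01 -2.89560901e-01 -2.45869082e-04
 -1.17803106e+00 -1.71093842e+00]
[[-0.977  0.214 -0.001]
 [ 0.214  0.977  0.   ]
 [ 0.001  0.    -1.   ]]
[330.07222619 207.85487198]
[327.81657865 303.69102115]
[327.22905036 280.08759495]
[ 0.3507268 -0.1748357  0.4147546] [[ 0.214  0.977  0.002]
 [ 0.93  -0.204  0.305]
 [ 0.299 -0.064 -0.952]]
```

View pics/w1.png

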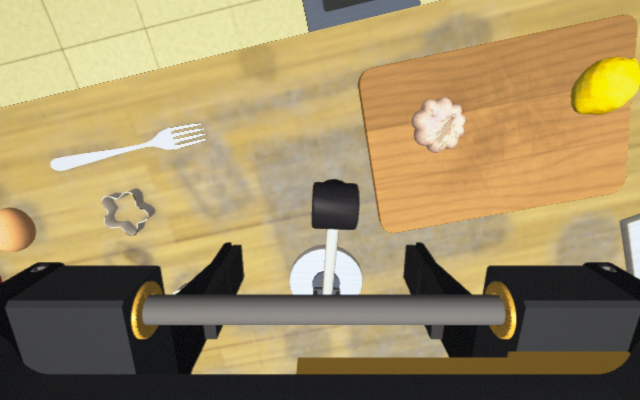

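The wrist view shows the drum centred near (335,206), with its bar running to (328,294) and the foot centred near (326,281). I'll refine the pose with all three views.

Run:
```python
import pickle,numpy as np,cv2
from h import *
d=pickle.load(open("d0.pkl","rb"));S,D=d["scene"],d["side"];W=pickle.load(open("w.pkl","rb"))
im=W["color"].astype(int);m=(im.max(2)<70).astype(np.uint8);m[240:]=0
n,l,st,ce=cv2.connectedComponentsWithStats(m);i=l[206,335];print(st[i],ce[i])
k=cv2.minAreaRect(np.argwhere(l==i)[:,::-1].astype(np.float32));print(k)
h,e=tri([S,D,W],[(391,177.2),(382,152.8),(335,206.5)]);print("head",h,e)
f,e=tri([S,D,W],[(361.2,190.2),(336.4,180),(326,281)]);print("foot",f,e)
r=h-[f[0],f[1],.07];print(r,np.linalg.norm(r),np.degrees(np.arctan2(r[2],np.hypot(*r[:2]))),np.degrees(np.arctan2(r[1],r[0])))
print([plane(W,(326,281),.016),plane(W,(335,206.5),h[2])])
# directions of bar in wrist view
print(plane(W,(333,232),.135)-plane(W,(327.5,294),.075))
```

```text
[     0      0    640    400 253835] [319.35724782 199.69252467]
((319.5, 199.5), (399.0, 639.0), 90.0)
head [ 0.43855657 -0.18437406  0.14784539] [array([-0.45710829,  0.82154414]), array([-0.06551631, -0.85974008]), array([-1.01555982, -0.41707398])]
foot [ 0.58436882 -0.22190209  0.01468677] [array([-0.15498076,  0.69284408]), array([-0.17464388, -0.7032281 ]), array([-0.30287513, -0.21337637])]
[-0.14581225  0.03752803  0.07784539] 0.169497695348129 27.340080702421936 165.5668983639552
[array([ 0.58400963, -0.22141694,  0.016     ]), array([ 0.4391007 , -0.18361596,  0.14784539])]
[-0.0999943   0.02572117  0.06      ]
```

Emit:
{"fn": "move_arm", "kwargs": {"claw": [87, 87, 87, 87, 87, 87, 87, 87], "dp": [[0, 0, 0], [-2, 10, 0], [0, 0, 25], [0, 0, 25], [0, 0, 25], [0, 0, 25], [0, 0, 25], [0, 0, 0]], "yaw": [2, 0, 0, 0, 0, 0, 0, 0]}}

```text
time: 3.25
tool_pos: [0.4372, -0.1832, 0.1515]
tool_rot: [-0.391, -3.109, -0.001]
ft_force: [-0.1, -0.4, 0.4]
width: 0.0871
gripper_force: 0.0
```

Emit:
{"fn": "move_arm", "kwargs": {"claw": [60, 50, 46, 44, 42, 40], "dp": [[0, 0, 0], [0, 0, 0], [0, 0, 0], [0, 0, 0], [0, 0, 0], [0, 0, 0]], "yaw": [0, 0, 0, 0, 0, 0], "newtons": 15}}

```text
time: 3.85
tool_pos: [0.4394, -0.184, 0.1549]
tool_rot: [0.393, 3.116, 0.0]
ft_force: [0.2, -0.1, 0.6]
width: 0.0468
gripper_force: 0.0
```

Run:
```python
from station import robot,camera
import cv2
s=robot.sense();print(s["time"],s["tool_pos"],s["width"],s["ft_force"])
a=camera("wrist")["color"][150:400,120:520];b=camera("scene")["color"][120:220,310:470]
import numpy as np
o=np.hstack([a,cv2.resize(b,(400,250),interpolation=2)])
cv2.imwrite("pics/g1.png",o[:,:,::-1])
```

```text
3.85 [ 0.43943627 -0.18402769  0.15488429] 0.04677409139071598 [ 0.23975792 -0.12177491  0.59138561]
```

View pics/g1.png

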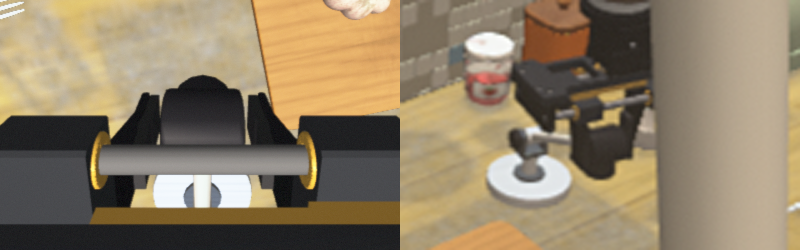

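The drum sits centred between the fingers, which are on either side of its flat ends at about (150,125) and (258,125) in the left panel. I'll close on it.

Emit:
{"fn": "move_arm", "kwargs": {"claw": [36, 34, 34, 34, 34], "dp": [[0, 0, 0], [0, 0, 0], [0, 0, 0], [0, 0, 0], [0, 0, 0]], "yaw": [0, 0, 0, 0, 0], "newtons": 15}}

```text
time: 4.45
tool_pos: [0.4392, -0.1844, 0.1546]
tool_rot: [-0.393, -3.117, 0.001]
ft_force: [-1.0, -4.8, 0.1]
width: 0.038
gripper_force: 15.0
```

Run:
```python
import numpy as np
a=np.radians(np.linspace(27.3,61,17));p=170*np.c_[-np.cos(a),np.sin(a)]
# tool x points to lamp -x, z down
q=np.diff(p,axis=0);print(np.c_[-q[:,0],-q[:,1]].round(1),-(p[-1]-p[0]))
```

```text
[[-3.  -5.5]
 [-3.2 -5.4]
 [-3.4 -5.3]
 [-3.6 -5.1]
 [-3.7 -5. ]
 [-3.9 -4.9]
 [-4.1 -4.7]
 [-4.3 -4.6]
 [-4.4 -4.4]
 [-4.6 -4.2]
 [-4.7 -4.1]
 [-4.9 -3.9]
 [-5.  -3.7]
 [-5.2 -3.5]
 [-5.3 -3.3]
 [-5.4 -3.1]] [-68.64729411 -70.71492595]
```

Emit:
{"fn": "move_arm", "kwargs": {"claw": [34, 34, 34, 34, 34, 34, 34, 34], "dp": [[-3.0, 0, -5.5], [-3.2, 0, -5.4], [-3.4, 0, -5.3], [-3.6, 0, -5.1], [-3.7, 0, -5], [-3.9, 0, -4.9], [-4.1, 0, -4.7], [-4.3, 0, -4.6]], "yaw": [0, 0, 0, 0, 0, 0, 0, 0]}}

```text
time: 5.25
tool_pos: [0.4637, -0.1909, 0.1933]
tool_rot: [-0.394, -3.106, -0.001]
ft_force: [-5.3, -3.2, -1.5]
width: 0.0382
gripper_force: 15.0
```

Emit:
{"fn": "move_arm", "kwargs": {"claw": [34, 34, 34, 34, 34, 34, 34, 34], "dp": [[-4.4, 0, -4.4], [-4.6, 0, -4.2], [-4.7, 0, -4.1], [-4.9, 0, -3.9], [-5, 0, -3.7], [-5.2, 0, -3.5], [-5.3, 0, -3.3], [-5.4, 0, -3.1]], "yaw": [0, 0, 0, 0, 0, 0, 0, 0]}}

```text
time: 6.05
tool_pos: [0.5019, -0.2008, 0.2246]
tool_rot: [-0.393, -3.106, -0.0]
ft_force: [-8.3, -1.8, 3.1]
width: 0.0379
gripper_force: 15.0
```

Emit:
{"fn": "move_arm", "kwargs": {"claw": [34, 34, 34], "dp": [[0, 0, 0], [0, 0, 0], [0, 0, 0]], "yaw": [0, 0, 0]}}

```text
time: 6.35
tool_pos: [0.5031, -0.2011, 0.2253]
tool_rot: [-0.393, -3.11, 0.001]
ft_force: [-6.7, -2.3, 4.3]
width: 0.0376
gripper_force: 15.0
```

Run:
```python
from station import robot,camera
import cv2,numpy as np
s=robot.sense();print(s["tool_pos"],s["width"],s["ft_force"])
g=s["tool_pos"]-[0,0,.006];r=g-[.5842,-.2217,.07];print(np.linalg.norm(r),np.degrees(np.arctan2(r[2],np.hypot(*r[:2]))))
a=camera("side")["color"][60:220,280:480];b=camera("scene")["color"][80:220,310:485]
o=np.hstack([cv2.resize(a,(400,320)),cv2.resize(b,(400,320),interpolation=2)])
cv2.imwrite("pics/g2.png",o[:,:,::-1])
```

```text
[ 0.50306802 -0.20112608  0.22529352] 0.03760887397822598 [-6.74645276 -2.31794209  4.29387862]
0.17115560359233606 60.723252098908326
```

View pics/g2.png

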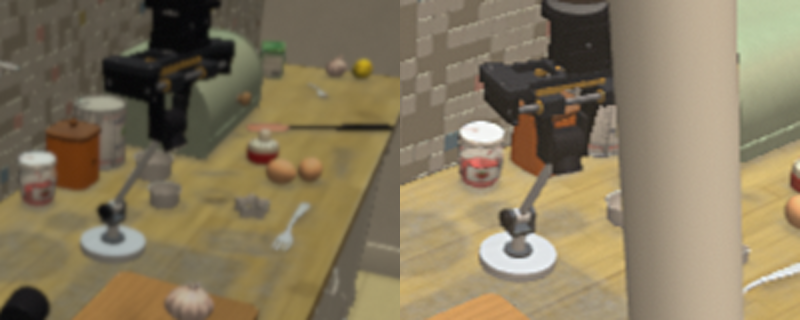

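The arm is now raised to about 60°: in the left panel the bar runs from (112,210) to (160,145). I'll release it and lift straight up.

Emit:
{"fn": "move_arm", "kwargs": {"claw": [45, 55, 65, 70, 70, 70, 70], "dp": [[0, 0, 0], [0, 0, 0], [0, 0, 0], [0, 0, 0], [0, 0, 0], [0, 0, 0], [0, 0, 0]], "yaw": [0, 0, 0, 0, 0, 0, 0]}}

```text
time: 7.15
tool_pos: [0.506, -0.201, 0.2252]
tool_rot: [0.393, 3.117, 0.0]
ft_force: [-0.5, -0.3, -0.6]
width: 0.0692
gripper_force: 0.0
```

Emit:
{"fn": "move_arm", "kwargs": {"claw": [70, 70, 70, 70, 70, 70, 70, 70], "dp": [[0, 0, -8], [0, 0, -15], [0, 0, -20], [0, 0, -20], [0, 0, -20], [0, 0, -20], [0, 0, -10], [0, 0, 0]], "yaw": [0, 0, 0, 0, 0, 0, 0, 0]}}

```text
time: 7.95
tool_pos: [0.5064, -0.2012, 0.3401]
tool_rot: [0.392, 3.113, -0.0]
ft_force: [-1.0, 0.1, -0.2]
width: 0.07
gripper_force: 0.0
```

Run:
```python
from station import robot,camera
import cv2,numpy as np,pickle
s=robot.sense();print(s["time"],s["tool_pos"],s["width"],s["ft_force"])
d={n:camera(n) for n in("scene","side")};pickle.dump(d,open("d1.pkl","wb"))
a=d["side"]["color"][90:210,300:420];b=d["scene"]["color"][100:220,330:450]
o=np.hstack([cv2.resize(a,(400,400)),cv2.resize(b,(400,400))])
cv2.imwrite("pics/g3.png",o[:,:,::-1])
```

```text
7.95 [ 0.50643429 -0.20121214  0.34008501] 0.06998749419030424 [-1.00070797  0.07227845 -0.2052176 ]
```

View pics/g3.png

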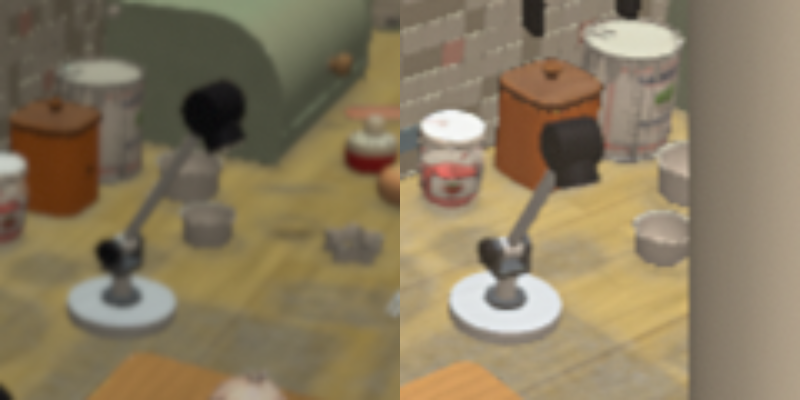

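The lamp stands free, with its head at about (212,112) in the left panel and (573,150) in the right. I'll check the angle, then let a second pass and check that it hasn't moved.

Emit:
{"fn": "move_arm", "kwargs": {"claw": [70, 70, 70, 70, 70, 70, 70, 70], "dp": [[0, 0, 0], [0, 0, 0], [0, 0, 0], [0, 0, 0], [0, 0, 0], [0, 0, 0], [0, 0, 0], [0, 0, 0]], "yaw": [0, 0, 0, 0, 0, 0, 0, 0]}}

```text
time: 8.85
tool_pos: [0.5059, -0.201, 0.3383]
tool_rot: [0.393, 3.117, 0.0]
ft_force: [-1.0, -0.2, -0.3]
width: 0.0702
gripper_force: 0.0
```

Run:
```python
import pickle,numpy as np
from h import *
from station import robot,camera
d=pickle.load(open("d1.pkl","rb"));k=120/400
h,e=tri([d["scene"],d["side"]],[(330+172*k,100+148*k),(300+211*k,90+111*k)]);r=h-[.5842,-.2217,.07]
print(h,e,np.linalg.norm(r),np.degrees(np.arctan2(r[2],np.hypot(*r[:2]))))
print(np.abs(camera("side")["color"][110:205,310:380].astype(int)-d["side"]["color"][110:205,310:380]).max())
```

```text
[ 0.50393224 -0.206591    0.20899471] [array([0.05732018, 0.26981477]), array([-0.1089142 , -0.25053001])] 0.16121639513765093 59.560251051740586
6
```

```bash
python3 -c "
from station import robot
print(robot.job_done())"
```

```text
the job is handed in; nothing more can be done
None
```

The round-footed lamp's arm measures about 60° above the worktop and stayed there for almost a second after I let go; I never went near the square-footed lamp, and the job is handed in (no verdict was returned).

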